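# Return the used tools to the service tray's foam inlays

### The arm

A 6-joint arm with a two-finger parallel gripper is mounted at the origin on a cart in front of the work surface, level with it; the furniture and walls round the work are solid. World frame = base frame: x ahead of the robot, y to its left, z up, the work surface at z = 0. Lengths are in mm, angles in degrees, forces in N, time in s.
With the tool pointing down it reaches from about 350 to 850 mm from the base axis. Payload 8.1 kg.
Tool frame: the origin (TCP) lies midway between the tips of the shut fingers; the grasp point (between the pads) lies 19 mm behind it (r.pinch_z is the distance from the TCP to the grasp point, in mm); z points along the fingers, y is the line along which they close (so a half turn about z gives the same grasp; the last joint's range is limited). The gripper opens to 85 mm and grips with 20 to 120 N. Pads are 22 mm wide; open, the fingers measure 114 mm over their backs; the gripper's body (76 mm by 85 mm) begins 54 mm behind the grasp point. The pads swing forward as they close: fully open they stand 13 mm farther back than shut.
Start: joints at [-68.09, 7.471, 85.268, -0, 87.261, -4.893], TCP at [270.574, -535.532, 191.592] pointing down, gripper open.
Joint ranges: [-169.43, 169.43], [-51.17, 129.36], [1.28, 143.12], [-76.62, 256.62], [0, 156.53], [-152.29, 152.29]. Speed limits (degrees/s): [136.94, 136.94, 159.86, 180, 180, 180].

### API

Orientations are given as [roll, pitch, yaw] about the fixed x, y, z axes, in that order (R = Rz(yaw) Ry(pitch) Rx(roll)).
In Python, from bench import sensors, optics, job, r gives the robot as it stands.
- The arm moves only by the tool play_rows, never from a script. Its argument "motion" is a list that holds one entry, the list of rows, each a list of 6 numbers: the shift along the tool's x, y, z in cm, then the turn, a rotation vector about the tool's x, y, z in degrees. In form: [[[x, y, z, ax, ay, az], ...]]. A call has 1 to 5 rows; each row is the pose to reach, as a shift and turn from the pose commanded when the call began, along the tool's axes at that moment; what a row does not reach only later rows make up. A row lasts 1/10 s, in which the tool goes at most 50 mm and 8.59 degrees, less where a joint would pass 70% of its speed; a pose out of reach is approached as far as the arm can. A call with a gripper value outside its range is refused whole. "jaw" is the opening, from 0 (shut) to 1 (fully open), set as the call begins (left out, the last holds). The fingers move at their own pace and stop on an object; "squeeze" is the grip in N (left out, the last holds). Time passes only in rows, so rows that repeat a pose let the fingers close. It gives the time, the measured TCP pose, the force, the opening and the grip force at its end, in the units of the state.
- sensors.sense(): the state, without advancing time (a new reading comes with each control period).
- optics.snapshot(name): name is "scene" or "side" or "wrist"; returns a dict with "pixels" (480x640x3 uint8, red, green, blue), "mtx" (3x3 intrinsics, pixels), "R" (3x3) and "t" (3): a world point X has camera coordinates R X + t; the wrist camera has in their place "T_tool_cam" (4x4, takes a point from camera to tool coordinates, whose origin is the TCP and whose axes are the flange's). Camera axes: x right, y down, z forward; pixel columns grow to the right and rows downward; lengths in mm; the calibration is good to about 2 mm. A picture is of the moment at which its call begins: read the wrist's pose just before it. There is no depth.
- job.hand_in(): hands the job in; it is judged then, once.
The state is a dict: "time": time; "joint_pos": joint angles; "qd": joint speeds; "joint_efforts": joint torques, N m; "tool_pos": TCP position; "tcp_rot": TCP orientation; "ft_force": force on the tool from outside, world axes, zero at the start; "wrist_torque": the same for the moment, N m; "finger_gap": finger opening in mm; "grip_force": force on a finger pad.
Only numpy, scipy, OpenCV 4.12 (cv2) and the standard library are available. Lean on these libraries where they do the work, as an engineer would, in place of code of your own. Each camera call takes 0.05 s, during which the arm holds its last target. There are 200 camera calls.

### The job

The job is finished and four hand tools lie mixed on the green mat. Lay each one back in the recess of the tray that is cut for it, so that the tray can be checked complete at a glance: every spanner in the recess of its own size, the pliers in the wide one, each lying flat on the yellow recess floor, either way round. Lay them in rather than dropping them, and leave the oil bottle and the roll of tape standing where they are.

Things in the scene. Friction and masses are not known exactly. Their poses are not given: they have to be found in the camera images.
- spanner_small: bright steel small combination spanner, the shortest of the three: 154 mm long, 22 mm over its widest part, 9 mm thick, lying flat on the dark green rubber mat (mat top 3 mm above the bench). Origin: middle of its length and width, on its underside; its y axis runs along its length, x across it, z up. Grasp it across its width at the middle. Under 0.3 kg.
- spanner_medium: bright steel medium combination spanner: 189 mm long, 27 mm over its widest part, 9 mm thick, lying flat on the dark green rubber mat (mat top 3 mm above the bench). Origin: middle of its length and width, on its underside; its y axis runs along its length, x across it, z up. Grasp it across its width at the middle. Under 0.3 kg.
- spanner_large: bright steel large combination spanner, the longest of the three: 225 mm long, 33 mm over its widest part, 9 mm thick, lying flat on the dark green rubber mat (mat top 3 mm above the bench). Origin: middle of its length and width, on its underside; its y axis runs along its length, x across it, z up. Grasp it across its width at the middle. Under 0.3 kg.
- pliers: red-handled pliers, closed: 170 mm long, 38 mm over its widest part, 14 mm thick, lying flat on the dark green rubber mat (mat top 3 mm above the bench). Origin: middle of its length and width, on its underside; its y axis runs along its length, x across it, z up. Grasp it across its width at the middle. Under 0.3 kg.
- inlay_small: black foam inlay of the small spanner (256 x 80 mm, fixed in a grey tray, four in any order): straight recess 170 mm long, 36 mm wide, with bright yellow floor. Origin: recess middle, on the inlay's underside 14 mm above the bench; x along the recess, z up. Recess floor z = 5 mm, foam top z = 13 mm, tray rim z = 18 mm; a finger channel 52 mm wide, as deep as the recess, crosses its middle.
- inlay_medium: black foam inlay of the medium spanner (256 x 80 mm, fixed in a grey tray, four in any order): straight recess 205 mm long, 41 mm wide, with bright yellow floor. Origin: recess middle, on the inlay's underside 14 mm above the bench; x along the recess, z up. Recess floor z = 5 mm, foam top z = 13 mm, tray rim z = 18 mm; a finger channel 52 mm wide, as deep as the recess, crosses its middle.
- inlay_large: black foam inlay of the large spanner (256 x 80 mm, fixed in a grey tray, four in any order): straight recess 241 mm long, 47 mm wide, with bright yellow floor. Origin: recess middle, on the inlay's underside 14 mm above the bench; x along the recess, z up. Recess floor z = 5 mm, foam top z = 13 mm, tray rim z = 18 mm; a finger channel 52 mm wide, as deep as the recess, crosses its middle.
- inlay_pliers: black foam inlay of the pliers (256 x 80 mm, fixed in a grey tray, four in any order): straight recess 186 mm long, 52 mm wide, with bright yellow floor. Origin: recess middle, on the inlay's underside 14 mm above the bench; x along the recess, z up. Recess floor z = 5 mm, foam top z = 13 mm, tray rim z = 18 mm; a finger channel 52 mm wide, as deep as the recess, crosses its middle.
- oil_bottle: bystander: small blue oil bottle with a long nozzle, 53 mm across, 126 mm tall, standing behind the mat. Origin: centre of its underside, z up.
- blue_tape: bystander: roll of blue tape lying flat behind the mat, 104 mm across, 36 mm high. Origin: centre of its underside, z up.

How it is judged (in metres and radians):
At the end, for the whole second after the job is handed in: Each tool lies flat, right side up and at rest in its own recess: middle within 13 mm of the recess's middle, within 0.15 rad of its direction (either way round), tilted less than 0.06 rad, underside less than 2.5 mm above the recess floor (horizontal distance between spanner_small and inlay_small below 0.013 m and z of spanner_small in the frame of inlay_small below 0.0075 m and angle between the y axis of spanner_small and the x axis of inlay_small, either way round below 0.15 rad and angle between each of spanner_small, spanner_medium, spanner_large, pliers's own z axis and vertical below 0.06 rad and linear speed of each of spanner_small, spanner_medium, spanner_large, pliers below 0.02 m/s and horizontal distance between spanner_medium and inlay_medium below 0.013 m and z of spanner_medium in the frame of inlay_medium below 0.0075 m and angle between the y axis of spanner_medium and the x axis of inlay_medium, either way round below 0.15 rad and horizontal distance between spanner_large and inlay_large below 0.013 m and z of spanner_large in the frame of inlay_large below 0.0075 m and angle between the y axis of spanner_large and the x axis of inlay_large, either way round below 0.15 rad and horizontal distance between pliers and inlay_pliers below 0.013 m and z of pliers in the frame of inlay_pliers below 0.0075 m and angle between the y axis of pliers and the x axis of inlay_pliers, either way round below 0.15 rad); the robot touches nothing.
It fails at once if the oil bottle is knocked or pushed away (more than 30 mm) or over (distance of oil_bottle from where it was at the start of the episode above 0.03 m or angle between oil_bottle's own z axis and vertical above 0.5 rad).
It fails at once if the roll of blue tape is knocked or pushed away (more than 30 mm) or over (distance of blue_tape from where it was at the start of the episode above 0.03 m or angle between blue_tape's own z axis and vertical above 0.5 rad).
It fails at once if a tool is dropped (falls freely faster than 0.8 m/s, which is from more than about 3 cm) ((linear speed of spanner_small above 0.8 m/s and contact force between the fingers and spanner_small below 0.2 N) or (linear speed of spanner_medium above 0.8 m/s and contact force between the fingers and spanner_medium below 0.2 N) or (linear speed of spanner_large above 0.8 m/s and contact force between the fingers and spanner_large below 0.2 N) or (linear speed of pliers above 0.8 m/s and contact force between the fingers and pliers below 0.2 N)).
It also fails if it takes over 104 s, if anything falls off the work surface, if the arm or the gripper's body presses on something with over 40 N, if the wrist force passes 120 N, or if a joint passes its speed limit or range.

## Working session

There is one attempt and no reset: what is moved stays moved. The work goes in short steps, Python scripts to look and compute and a tool call to move; the robot and the scene stay as the last step left them, time stands still between calls to the robot, and variables do not carry over. Pictures are saved under pics/ and viewed, at most 14 in all, crops included, and the job is handed in when it is done.

Besides the shell and the picture viewer there is one more tool, called after ">>>" as name(argument=value, ...) on one line, values as JSON. play_rows: Moves the arm, as the interface text tells. Its arguments: {"type":"object","properties":{"motion":{"type":"array","items":{"type":"array","items":{"type":"array","items":{"type":"number"}}}},"jaw":{"type":"number"},"squeeze":{"type":"number"}},"required":["motion"]}

```bash
mkdir -p pics; ls
python3 - <<'E'
from bench import sensors, optics, job, r
import cv2,numpy as np
for n in ("scene","side"):
    s=optics.snapshot(n); cv2.imwrite(f"pics/{n}0.png",s["pixels"][:,:,::-1]); np.savez(f"{n}0.npz",**s)
    print(n,s["mtx"].tolist(),(-s["R"].T@s["t"]).round(), s["R"].round(2).tolist())
s=optics.snapshot("wrist");print(s["T_tool_cam"].round(3).tolist(),s["mtx"].tolist())
st=sensors.sense();print(st)
E
```

```text
pics
scene [[486.3557540052632, 0.0, 321.8344244694542], [0.0, 486.3557540052632, 237.3599187499414], [0.0, 0.0, 1.0]] [ 36. 574. 783.] [[-0.64, -0.77, 0.02], [-0.56, 0.44, -0.7], [0.53, -0.46, -0.71]]
side [[547.6815671410684, 0.0, 315.54930845245997], [0.0, 547.6815671410684, 242.22662346270175], [0.0, 0.0, 1.0]] [ -18. -869.  597.] [[0.85, -0.53, 0.01], [-0.22, -0.38, -0.9], [0.48, 0.76, -0.44]]
[[0.0, -0.962, -0.273, 68.955], [1.0, 0.0, -0.0, 0.042], [0.0, -0.273, 0.962, -181.643], [0.0, 0.0, 0.0, 1.0]] [[354.70149961225997, 0.0, 326.00710010896483], [0.0, 354.70149961225997, 240.8417087959452], [0.0, 0.0, 1.0]]
{'time': 0.15, 'joint_pos': array([-6.80909707e+01,  7.50687769e+00,  8.53165233e+01,  1.88334869e-03,
        8.72601099e+01, -4.89450566e+00]), 'qd': array([ 0.0352106 , -0.10884679, -0.2304417 , -0.07606274,  0.04702428,
       -0.0835916 ]), 'joint_efforts': array([ 1.10684581e-03, -5.70062649e+01, -5.01158631e+01, -2.34754598e-04,
        9.56862263e-03, -4.18347554e-05]), 'tool_pos': array([ 270.39698822, -535.07574263,  190.75250559]), 'tcp_rot': array([-1.79916954e+02, -8.99946989e-03,  2.68034371e+01]), 'ft_force': array([ 0.11928331, -0.89923278, -0.1199879 ]), 'wrist_torque': array([-0.01861553,  0.0760356 ,  0.01783417]), 'grip_force': 0.0, 'finger_gap': 85.4325337912456}
```

View pics/scene0.png

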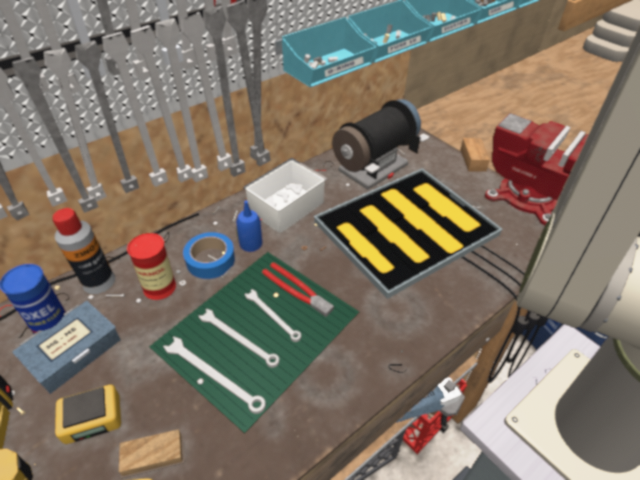

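View pics/side0.png

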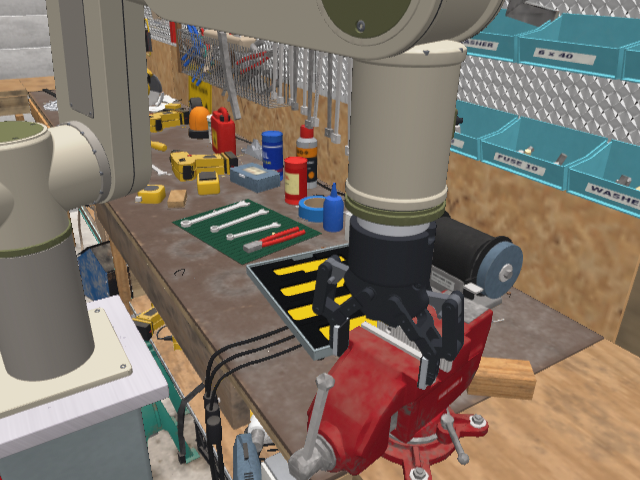

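Scene view: the three spanners and pliers on the mat (pixels about x 165–330, y 265–410), tray with four yellow recesses at (320–500, 170–290), bottle at (249,228), tape at (209,254). I'll rectify to top-down maps.

```bash
cat > h.py <<'E'
import numpy as np,cv2
def plane(s,uv,z):
    d=(np.linalg.inv(s["mtx"])@np.c_[np.atleast_2d(uv),np.ones(len(np.atleast_2d(uv)))].T).T@s["R"]
    c=-s["R"].T@s["t"]; return (c+d*((z-c[2])/d[:,2])[:,None])[:,:2]
def warp(s,z,x0,y1,k,w,h):
    # top-down: column = (y1-y)*k, row=(x1-x)*k ; x up, y left; x0 here = max x
    P=s["mtx"]@np.c_[s["R"][:,0],s["R"][:,1],s["R"][:,2]*z+s["t"]]
    M=np.array([[0,-1/k,x0],[-1/k,0,y1],[0,0,1]])
    return cv2.warpPerspective(s["pixels"],P@M,(w,h),flags=cv2.INTER_CUBIC|cv2.WARP_INVERSE_MAP)
E
python3 - <<'E'
from h import *
s=np.load("scene0.npz")
print(plane(s,[[317,217],[420,170],[500,228],[391,288],[152,346],[262,254],[358,312],[248,422]],8).round())
print(plane(s,[[249,248],[209,262]],5).round())
E
```

```text
[[ 677.   41.]
 [ 651. -285.]
 [ 387. -269.]
 [ 419.   56.]
 [ 595.  494.]
 [ 659.  208.]
 [ 416.  149.]
 [ 367.  437.]]
[[694. 219.]
 [713. 308.]]
```

Run:
```python
from h import *
s=np.load("scene0.npz")
k=2
a=warp(s,10,680,510,k,800,600); b=warp(s,19,700,80,k,800,600)
for im,x0,y1 in((a,680,510),(b,700,80)):
    for i in range(0,800,100): cv2.putText(im,str(y1-i//k),(i,10),0,.35,(255,255,0));im[:,i]=im[:,i]//2+60
    for i in range(100,600,100): cv2.putText(im,str(x0-i//k),(0,i),0,.35,(255,255,0));im[i]=im[i]//2+60
cv2.imwrite("pics/mat.png",a[:,:,::-1]);cv2.imwrite("pics/tray.png",b[:,:,::-1])
# segmentation
b=warp(s,19,700,80,k,800,600).astype(int)
m=((b[...,0]>150)&(b[...,1]>130)&(b[...,2]<110)).astype(np.uint8)
n,l,st,c=cv2.connectedComponentsWithStats(m)
for i in range(1,n):
    if st[i,4]>1500:
        q=np.argwhere(l==i)[:,::-1].astype(np.float32);R=cv2.minAreaRect(q);print("rec",700-R[0][1]/k,80-R[0][0]/k,np.array(R[1])/k,R[2])
a=warp(s,10,680,510,k,800,600).astype(int)
m=(((a.min(2)>125))|((a[...,0]>140)&(a[...,1]<90))).astype(np.uint8)
m=cv2.morphologyEx(m,cv2.MORPH_CLOSE,np.ones((9,9)))
n,l,st,c=cv2.connectedComponentsWithStats(m)
for i in range(1,n):
    if st[i,4]>1000:
        q=np.argwhere(l==i)[:,::-1].astype(np.float32);R=cv2.minAreaRect(q);print("tool",680-R[0][1]/k,510-R[0][0]/k,np.array(R[1])/k,R[2])
```

```text
rec 518.1331787109375 -132.7083282470703 [ 51.26036835 238.1953125 ] 5.102165222167969
rec 525.1461486816406 -52.239959716796875 [ 45.20815659 202.71424866] 5.5275397300720215
rec 532.458251953125 28.346431732177734 [ 40.25240707 167.58551025] 4.899092674255371
rec 510.16802978515625 -213.401611328125 [ 56.5395813  184.01391602] 5.19442892074585
tool 538.5458679199219 206.73623657226562 [169.79911804  38.2733345 ] 80.13418579101562
tool 513.0639801025391 361.4632568359375 [187.01960754  28.28253937] 74.87599182128906
tool 515.1810913085938 283.2259216308594 [152.86712646  23.92252731] 85.68397521972656
tool 480.74139404296875 437.83094787597656 [216.36331177  34.12459564] 74.47589111328125
```

View pics/mat.png

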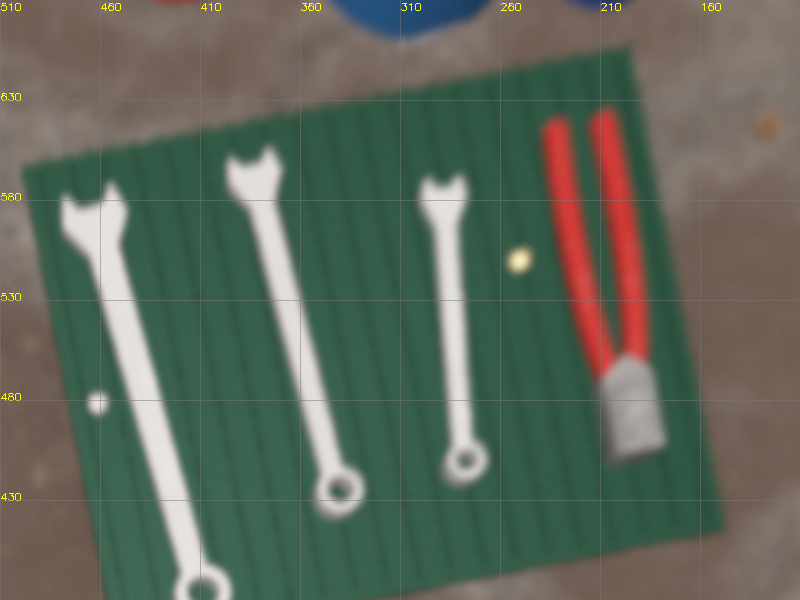

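View pics/tray.png

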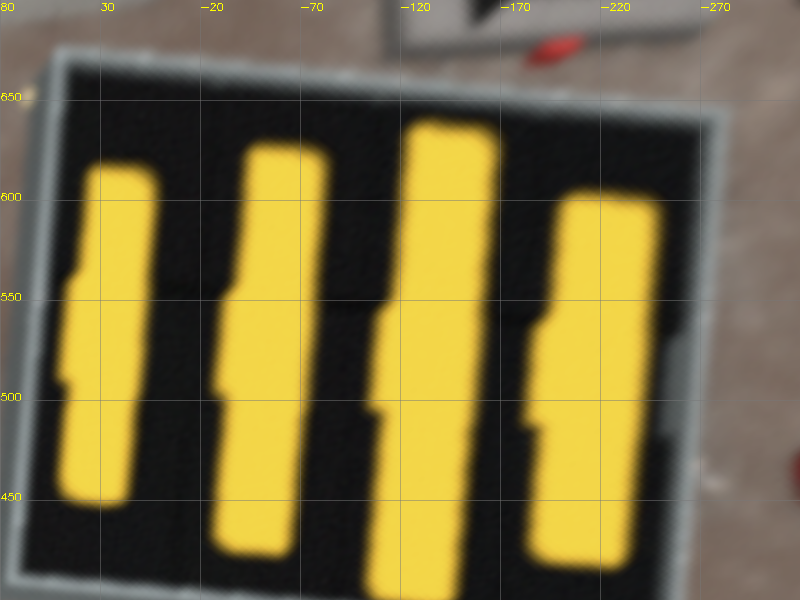

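Mat view: tools' middles as segmented (large ≈(481,438), medium ≈(513,361), small ≈(515,283), pliers ≈(538,207)); tray view: recesses left to right small, medium, large, pliers, yaw ≈ -5°. Sizes match. I'll lift away from the vise and look at the tray from above.

>>> play_rows(motion=[[[0,0,-4,0,0,0],[0,0,-8,0,0,0],[2,-1.3,-10,0,0,4],[5,-3.4,-10,0,0,9],[8.5,-5.7,-10,0,0,15]]], jaw=0.6, squeeze=60)

```text
time: 0.65
tool_pos: [320.8, -446.2, 292.3]
tcp_rot: [179.9, -0.0, 11.5]
ft_force: [0.6, 0.3, -0.2]
finger_gap: 51.1
grip_force: 0.0
```

```bash
cat > go.py <<'E'
import sys,numpy as np
from bench import sensors
# usage: go.py x y z yaw : prints shift (cm, tool axes) and turn about tool z
def go(x,y,z,yaw):
    s=sensors.sense();p=np.array(s["tool_pos"]);a=np.radians(s["tcp_rot"][2])
    d=np.array([x,y,z])-p
    t=np.array([d[0]*np.cos(a)+d[1]*np.sin(a),d[0]*np.sin(a)-d[1]*np.cos(a),-d[2]])/10
    tz=-((yaw-s["tcp_rot"][2]+180)%360-180)
    print("t",round(s["time"],2),"pos",p.round(1),"rot",np.round(s["tcp_rot"],1),"gap",round(s["finger_gap"],1),"grip",round(s["grip_force"],1))
    for n in (1,2,3,4,5): print("SHIFT",(t*n/5).round(2),"TURN",round(tz*n/5,1))
if __name__=="__main__": go(*map(float,sys.argv[1:]))
E
python3 go.py 510 -90 270 -5
```

```text
t 0.65 pos [ 320.8 -446.2  292.3] rot [179.9  -0.   11.5] gap 51.1 grip 0.0
SHIFT [ 5.13 -6.23  0.45] TURN 3.3
SHIFT [ 10.25 -12.46   0.89] TURN 6.6
SHIFT [ 15.38 -18.68   1.34] TURN 9.9
SHIFT [ 20.51 -24.91   1.78] TURN 13.2
SHIFT [ 25.64 -31.14   2.23] TURN 16.5
```

>>> play_rows(motion=[[[2.6,-3.1,0.2,0,0,2],[5.2,-6.3,0.4,0,0,3.5],[7.8,-9.5,0.7,0,0,5],[10.3,-12.5,0.9,0,0,6.6],[12.9,-15.6,1.1,0,0,8]]])

```text
time: 1.15
tool_pos: [415.4, -265.7, 280.3]
tcp_rot: [-180.0, 0.0, 3.7]
ft_force: [0.8, -0.5, 0.5]
finger_gap: 51.2
grip_force: 0.0
```

```bash
python3 go.py 510 -90 270 -5
```

```text
t 1.15 pos [ 415.4 -265.7  280.3] rot [-180.     0.     3.7] gap 51.2 grip 0.0
SHIFT [ 2.12 -3.38  0.21] TURN 1.7
SHIFT [ 4.23 -6.77  0.41] TURN 3.5
SHIFT [  6.35 -10.15   0.62] TURN 5.2
SHIFT [  8.46 -13.53   0.82] TURN 7.0
SHIFT [ 10.58 -16.92   1.03] TURN 8.7
```

>>> play_rows(motion=[[[2.1,-3.4,0.2,0,0,1.7],[4.4,-7,0.4,0,0,3.5],[7,-11.2,0.6,0,0,5.5],[9.4,-15,0.9,0,0,7.8],[10.6,-16.9,1,0,0,8.7]]])

```text
time: 1.65
tool_pos: [510.4, -88.2, 269.9]
tcp_rot: [-179.9, 0.0, -4.8]
ft_force: [-0.8, -0.9, -0.5]
finger_gap: 51.4
grip_force: 0.0
```

```bash
cat > wr.py <<'E'
from h import *
from bench import sensors,optics
from scipy.spatial.transform import Rotation as Ro
def wrist():
    st=sensors.sense();s=dict(optics.snapshot("wrist"));T=np.eye(4);T[:3,:3]=Ro.from_euler("xyz",st["tcp_rot"],degrees=True).as_matrix();T[:3,3]=st["tool_pos"]
    I=np.linalg.inv(T@s["T_tool_cam"]);s["R"]=I[:3,:3];s["t"]=I[:3,3];return s
def rects(s,z,x1,y1,w,h,kind,k=2):
    a=warp(s,z,x1,y1,k,w,h).astype(int);r,g,b=a[...,0],a[...,1],a[...,2]
    m=((r>150)&(g>130)&(b<110)) if kind=="y" else ((a.min(2)>125)|((r>140)&(g<90)))
    m=cv2.morphologyEx(m.astype(np.uint8),cv2.MORPH_CLOSE,np.ones((9,9)))
    n,l,st,c=cv2.connectedComponentsWithStats(m)
    for i in range(1,n):
        if st[i,4]>1500:
            R=cv2.minAreaRect(np.argwhere(l==i)[:,::-1].astype(np.float32));wd,ht=R[1];an=R[2]+(90 if ht>wd else 0)
            print(kind,"x %.1f y %.1f len %.1f wid %.1f yaw %.1f"%(x1-R[0][1]/k,y1-R[0][0]/k,max(R[1])/k,min(R[1])/k,90-an))
    return a.astype(np.uint8)
E
python3 - <<'E'
from wr import *
for i in range(2): s=wrist()
a=rects(s,19,680,100,800,600,"y")
cv2.imwrite("pics/w1.png",s["pixels"][:,:,::-1])
E
python3 go.py 538 207 200 10
```

```text
y x 515.6 y -132.6 len 241.6 wid 50.0 yaw -5.2
y x 523.1 y -52.0 len 205.4 wid 44.0 yaw -5.2
y x 530.5 y 28.5 len 170.7 wid 39.0 yaw -5.4
y x 508.2 y -213.1 len 186.5 wid 54.8 yaw -5.2
t 1.75 pos [510.3 -88.6 269.9] rot [-1.799e+02  1.000e-01 -4.700e+00] gap 51.3 grip 0.0
SHIFT [ 0.07 -5.94  1.4 ] TURN -2.9
SHIFT [  0.14 -11.88   2.79] TURN -5.9
SHIFT [  0.21 -17.81   4.19] TURN -8.8
SHIFT [  0.28 -23.75   5.59] TURN -11.7
SHIFT [  0.34 -29.69   6.99] TURN -14.7
```

View pics/w1.png

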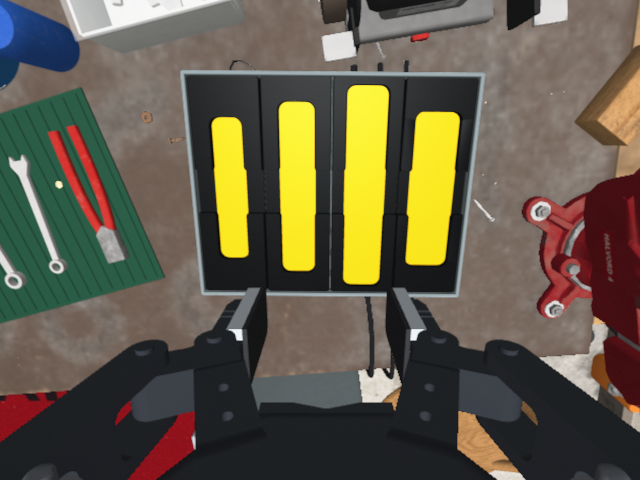

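Wrist view: four recesses clear (x 212–460, y 85–285), sizes agree to 1 mm; pliers at (85,195) on the mat. On to the mat.

>>> play_rows(motion=[[[0,-2.5,0.5,0,0,-1],[0,-6.5,1.5,0,0,-3],[0.1,-11,2.5,0,0,-5.5],[0.2,-15.5,3.6,0,0,-7.5],[0.2,-20,4.5,0,0,-10]]])

```text
time: 2.25
tool_pos: [528.5, 108.0, 225.0]
tcp_rot: [180.0, 0.0, 5.1]
ft_force: [1.5, -0.9, 0.6]
finger_gap: 51.0
grip_force: 0.0
```

>>> play_rows(motion=[[[0.8,-4,1,0,0,-2],[1.6,-8.2,2,0,0,-4],[1.7,-9.7,2.4,0,0,-4.7],[1.7,-9.7,2.5,0,0,-4.7]]])

```text
time: 2.65
tool_pos: [536.3, 206.5, 199.4]
tcp_rot: [180.0, 0.1, 10.0]
ft_force: [0.6, -0.6, -0.9]
finger_gap: 51.5
grip_force: 0.0
```

```bash
python3 - <<'E'
from wr import *
for i in range(2): s=wrist()
a=rects(s,10,680,450,640,600,"t")
cv2.imwrite("pics/w2.png",s["pixels"][:,:,::-1])
E
python3 go.py 538 207 20 10
```

```text
t x 534.8 y 206.7 len 171.9 wid 37.3 yaw 9.2
t x 515.0 y 361.9 len 188.8 wid 27.2 yaw 13.5
t x 517.2 y 283.0 len 154.0 wid 22.6 yaw 3.2
t x 482.1 y 431.0 len 214.0 wid 28.6 yaw 12.6
t 2.75 pos [537.  204.4 200.4] rot [179.9   0.    9.8] gap 51.2 grip 0.0
SHIFT [ 0.03 -0.05  3.61] TURN -0.0
SHIFT [ 0.06 -0.1   7.22] TURN -0.1
SHIFT [ 0.08 -0.15 10.83] TURN -0.1
SHIFT [ 0.11 -0.19 14.44] TURN -0.2
SHIFT [ 0.14 -0.24 18.04] TURN -0.2
```

View pics/w2.png

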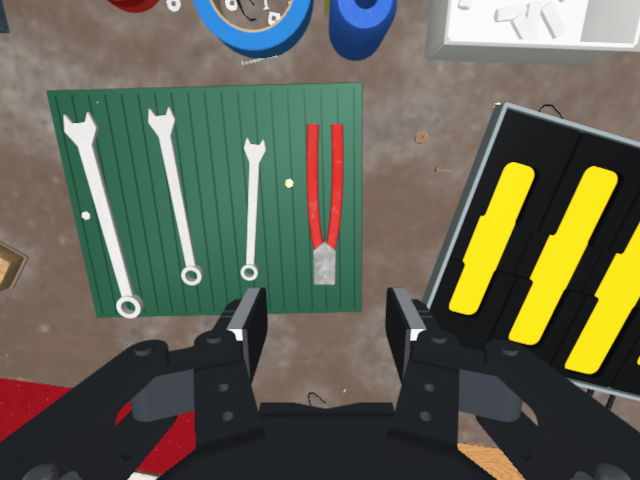

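Tools all clear between fingers' line; wrist measurements agree with the scene within 2 mm. Descend on the pliers.

>>> play_rows(motion=[[[-0.1,-0.1,4,0,0,0.5],[-0.2,-0.1,8.5,0,0,0.6],[-0.2,-0.1,13,0,0,0.6],[-0.2,-0.1,16,0,0,0.6],[-0.2,-0.1,17.5,0,0,0.6]]])

```text
time: 3.25
tool_pos: [533.2, 203.6, 22.7]
tcp_rot: [179.9, 0.2, 9.1]
ft_force: [-0.2, 0.8, 0.0]
finger_gap: 51.6
grip_force: 0.0
```

>>> play_rows(motion=[[[0,0,1,0,0,0],[0,0,1.7,0,0,0],[0,0,1.7,0,0,0]]])

```text
time: 3.55
tool_pos: [535.7, 206.1, 9.3]
tcp_rot: [-180.0, -0.1, 9.2]
ft_force: [-0.7, 0.4, 0.3]
finger_gap: 51.1
grip_force: 0.0
```

```bash
python3 go.py 535 206.7 8 9.2|head -2
```

```text
t 3.55 pos [535.7 206.1   9.3] rot [-1.8e+02 -1.0e-01  9.2e+00] gap 51.1 grip 0.0
SHIFT [-0.01 -0.01  0.03] TURN -0.0
```

>>> play_rows(motion=[[[0,0,0.1,0,0,0],[0,0,0.1,0,0,0],[0,0,0.1,0,0,0],[0,0,0.1,0,0,0],[0,0,0.1,0,0,0]]], jaw=0, squeeze=60)

```text
time: 4.05
tool_pos: [535.1, 206.4, 7.9]
tcp_rot: [-180.0, -0.0, 9.2]
ft_force: [0.1, 0.5, -0.1]
finger_gap: -0.1
grip_force: 0.0
```

```bash
for i in 1 2; do python3 go.py 510 -213 110 -5.2|sed -n '1p;6p'; done
```

```text
t 4.05 pos [535.1 206.4   7.9] rot [-180.    -0.     9.2] gap -0.1 grip 0.0
SHIFT [ -9.19  41.   -10.21] TURN 14.4
t 4.05 pos [535.1 206.4   7.9] rot [-180.    -0.     9.2] gap -0.1 grip 0.0
SHIFT [ -9.19  41.   -10.21] TURN 14.4
```

Run:
```python
from wr import *
s=wrist();w=s["pixels"]
o=optics.snapshot("side");c=cv2.resize(o["pixels"][150:300,140:380],(640,400))
cv2.imwrite("pics/w3.png",np.vstack([cv2.resize(w,(640,480))[:,:,::-1][60:260+100],c[:,:,::-1][:300]]))
```

```text
(no output)
```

View pics/w3.png

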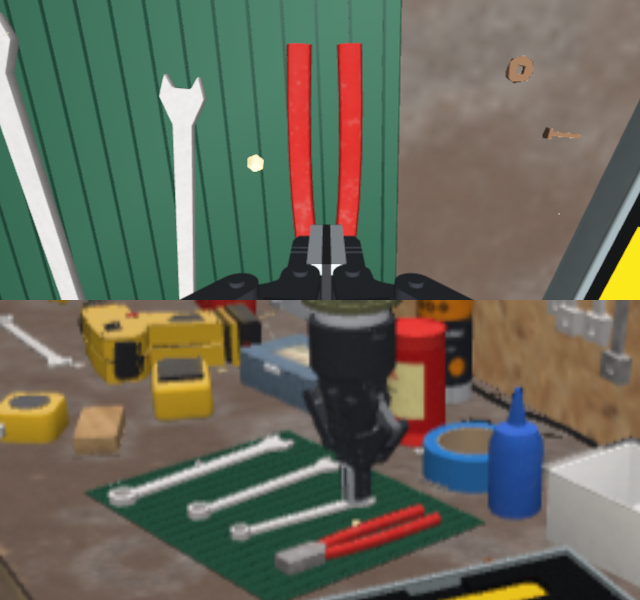

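Run:
```python
from wr import *
s=wrist();o=optics.snapshot("side")
for n,c in(("w",s),("side",o)):
    for X in([535,206.5,8],[535,206.5,30]):
        p=c["mtx"]@(c["R"]@np.array(X)+c["t"]);print(n,X,(p[:2]/p[2]).round(1))
a=sensors.sense();print(a["joint_pos"],a["finger_gap"],a["tool_pos"],a["time"])
for n in ("scene","side"):
    q=optics.snapshot(n)["pixels"]; q=q[130:430,:400] if n=="scene" else q[130:330,130:430]
    cv2.imwrite(f"pics/{n}4.png",cv2.resize(q,None,fx=2 if n=="side" else 1,fy=2 if n=="side" else 1)[:,:,::-1])
a,b=cv2.imread("pics/scene4.png"),cv2.imread("pics/side4.png")
b=cv2.copyMakeBorder(b[:300],0,0,0,0,cv2.BORDER_CONSTANT)
W=max(a.shape[1],b.shape[1]);f=lambda i:cv2.copyMakeBorder(i,0,0,0,W-i.shape[1],cv2.BORDER_CONSTANT)
cv2.imwrite("pics/c4.png",np.vstack([f(a),f(b)]))
```

```text
w [535, 206.5, 8] [325.5 271.6]
w [535, 206.5, 30] [325.4 287.7]
side [535, 206.5, 8] [273.7 239.6]
side [535, 206.5, 30] [273.5 231.5]
[ 1.59688923e+01  1.28032272e+01  9.93753610e+01 -6.55486800e-04
  6.78267975e+01  9.67626202e+01] 0.11820158884333383 [534.83973887 206.29920926   7.57510215] 4.25
```

View pics/c4.png

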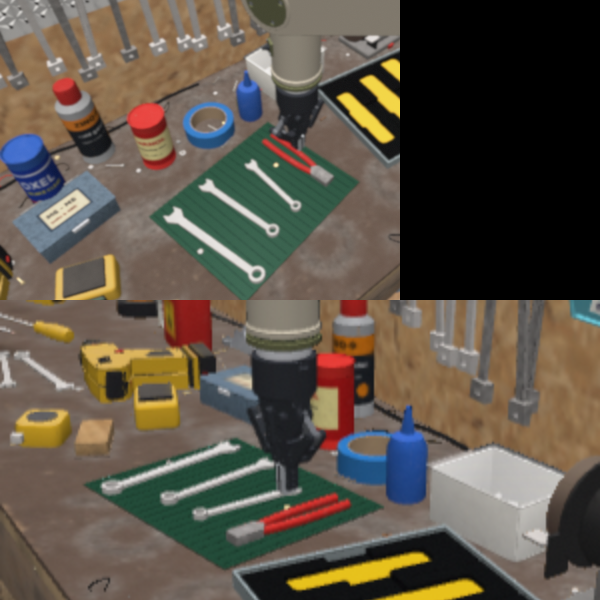

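Tip in the side view is at (274,225), while the reported TCP would show at (274,240): the fingertips appear higher than nominal. Triangulating.

Run:
```python
from wr import *
from bench import r
print({k:getattr(r,k) for k in dir(r) if not k.startswith('_') and not callable(getattr(r,k))})
s=wrist();c=optics.snapshot("scene");o=optics.snapshot("side")
for n,q in(("w",s),("side",o),("scene",c)):
    for z in (8,30,50):
        p=q["mtx"]@(q["R"]@np.array([535,206.5,z])+q["t"]);print(n,z,(p[:2]/p[2]).round(1))
f=lambda i,u,v,h,k:cv2.resize(i[v-h:v+h,u-h:u+h],(k,k),interpolation=cv2.INTER_CUBIC)[:,:,::-1]
cv2.imwrite("pics/c5.png",np.hstack([f(c["pixels"],300,275,40,400),f(o["pixels"],274,230,40,400)]))
```

```text
{'pinch_z': 18.700000000000003}
w 8 [325.4 271.5]
w 30 [325.4 287.7]
w 50 [325.3 306.3]
side 8 [273.7 239.6]
side 30 [273.5 231.5]
side 50 [273.3 224. ]
scene 8 [297.6 289.1]
scene 30 [297.4 282.1]
scene 50 [297.3 275.6]
```

View pics/c5.png

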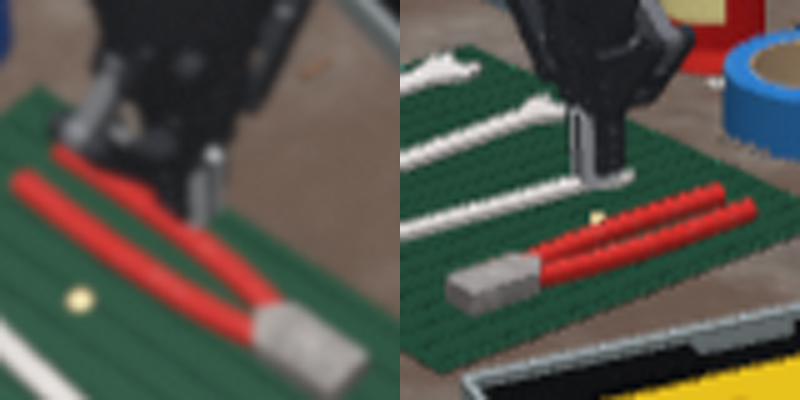

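Both cameras put the shut tips at z ≈ 39 while the TCP reads 8: the real fingertips are about 31 mm behind the reported TCP. The camera/pose itself is consistent (lengths fit). I open, and go about 30 mm lower, watching the force.

>>> play_rows(motion=[[[0,0,0,0,0,0],[0,0,0,0,0,0],[0,0,0,0,0,0],[0,0,0.6,0,0,0],[0,0,1.2,0,0,0]]], jaw=0.6)

```text
time: 5.0
tool_pos: [535.0, 206.3, -4.7]
tcp_rot: [-180.0, -0.0, 9.2]
ft_force: [-0.4, 0.4, -0.2]
finger_gap: 51.2
grip_force: 0.0
```

>>> play_rows(motion=[[[0,0,0.5,0,0,0],[0,0,1,0,0,0],[0,0,1.5,0,0,0],[0,0,1.9,0,0,0],[0,0,1.9,0,0,0]]])

```text
time: 5.5
tool_pos: [534.2, 206.1, -24.3]
tcp_rot: [180.0, 0.1, 9.2]
ft_force: [-0.7, 0.1, -0.2]
finger_gap: 51.2
grip_force: 0.0
```

>>> play_rows(motion=[[[0,0,0,0,0,0],[0,0,0,0,0,0],[0,0,0,0,0,0],[0,0,0,0,0,0],[0,0,0,0,0,0]]], jaw=0, squeeze=40)

```text
time: 6.0
tool_pos: [535.2, 206.4, -23.1]
tcp_rot: [-180.0, -0.0, 9.2]
ft_force: [-0.4, -0.6, 0.9]
finger_gap: 0.4
grip_force: 0.5
```

```bash
python3 go.py 508.2 -213.1 80 -5.2
python3 - <<'E'
from wr import *
f=lambda i,u,v,h,k:cv2.resize(i[v-h:v+h,u-h:u+h],(k,k),interpolation=cv2.INTER_CUBIC)[:,:,::-1]
cv2.imwrite("pics/c6.png",np.hstack([f(wrist()["pixels"],320,240,180,400),f(optics.snapshot("side")["pixels"],274,230,40,400)]))
E
```

```text
t 6.0 pos [535.2 206.4 -23.1] rot [-180.    -0.     9.2] gap 0.4 grip 0.5
SHIFT [-1.87  8.2  -2.06] TURN 2.9
SHIFT [-3.75 16.39 -4.13] TURN 5.8
SHIFT [-5.62 24.59 -6.19] TURN 8.6
SHIFT [-7.5  32.78 -8.25] TURN 11.5
SHIFT [ -9.37  40.98 -10.31] TURN 14.4
```

View pics/c6.png

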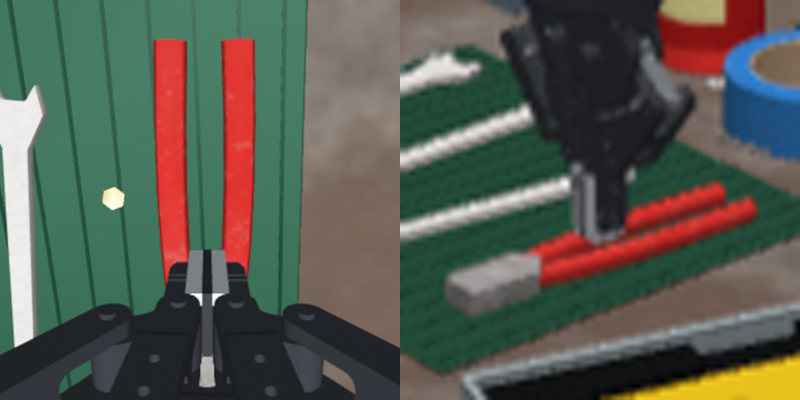

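Shut tips now seem to be just over the handles (tip ≈ z 12). Reopen and go 8 mm lower.

>>> play_rows(motion=[[[0,0,0,0,0,0],[0,0,0,0,0,0],[0,0,0,0,0,0],[0,0,0,0,0,0]]], jaw=0.6)

```text
time: 6.5
tool_pos: [534.6, 206.2, -23.7]
tcp_rot: [180.0, 0.0, 9.2]
ft_force: [0.4, -0.3, 0.1]
finger_gap: 51.2
grip_force: 0.0
```

>>> play_rows(motion=[[[0,0,0.4,0,0,0],[0,0,0.8,0,0,0],[0,0,0.8,0,0,0]]])

```text
time: 6.8
tool_pos: [534.0, 206.0, -32.6]
tcp_rot: [180.0, 0.1, 9.2]
ft_force: [-0.2, 0.0, 0.4]
finger_gap: 51.0
grip_force: 0.0
```

>>> play_rows(motion=[[[0,0,0,0,0,0],[0,0,0,0,0,0],[0,0,0,0,0,0],[0,0,0,0,0,0],[0,0,0,0,0,0]]], jaw=0)

```text
time: 7.3
tool_pos: [534.9, 206.3, -31.3]
tcp_rot: [-180.0, -0.0, 9.2]
ft_force: [-0.7, 0.4, 1.5]
finger_gap: 33.2
grip_force: 40.2
```

```bash
python3 go.py 508.2 -213.1 80 -5.2
```

```text
t 7.3 pos [534.9 206.3 -31.3] rot [-180.    -0.     9.2] gap 33.2 grip 40.2
SHIFT [-1.87  8.2  -2.23] TURN 2.9
SHIFT [-3.74 16.39 -4.45] TURN 5.8
SHIFT [-5.61 24.59 -6.68] TURN 8.6
SHIFT [-7.48 32.78 -8.9 ] TURN 11.5
SHIFT [ -9.35  40.98 -11.13] TURN 14.4
```

>>> play_rows(motion=[[[0,0,-0.5,0,0,0],[0,0,-1.5,0,0,0],[0,0,-3.5,0,0,0],[0,0,-6,0,0,0],[-0.3,1.5,-7.5,0,0,1]]], squeeze=60)

```text
time: 7.8
tool_pos: [535.5, 192.4, 46.4]
tcp_rot: [-179.9, -0.2, 8.3]
ft_force: [0.1, -0.3, -1.8]
finger_gap: 32.5
grip_force: 59.6
```

```bash
python3 go.py 508.2 -213.1 40 -5.2
```

```text
t 7.8 pos [535.5 192.4  46.4] rot [-179.9   -0.2    8.3] gap 32.5 grip 59.6
SHIFT [-1.71  7.95  0.13] TURN 2.7
SHIFT [-3.42 15.9   0.26] TURN 5.4
SHIFT [-5.12 23.84  0.39] TURN 8.1
SHIFT [-6.83 31.79  0.51] TURN 10.8
SHIFT [-8.54 39.74  0.64] TURN 13.5
```

>>> play_rows(motion=[[[-0.6,2.6,0,0,0,1],[-1.3,5.8,0,0,0,2],[-2,9.2,0,0,0,3],[-2.7,12.6,0.1,0,0,4.2],[-3.4,16,0.1,0,0,5.4]]])

```text
time: 8.3
tool_pos: [523.4, 26.5, 43.2]
tcp_rot: [180.0, -0.0, 2.8]
ft_force: [1.0, -0.3, -2.3]
finger_gap: 32.4
grip_force: 59.6
```

>>> play_rows(motion=[[[-0.3,3.4,0,0,0,1.2],[-0.6,6.8,0,0,0,2.4],[-1,10.2,0,0,0,3.6],[-1.4,13.6,0,0,0,4.8],[-1.8,17,0,0,0,6]]])

```text
time: 8.8
tool_pos: [513.8, -144.4, 43.4]
tcp_rot: [180.0, -0.0, -3.2]
ft_force: [-0.3, -0.2, -1.1]
finger_gap: 32.5
grip_force: 59.6
```

```bash
python3 go.py 508.2 -213.1 40 -5.2|sed -n '1p;6p'
```

```text
t 8.8 pos [ 513.8 -144.4   43.4] rot [180.   -0.   -3.2] gap 32.5 grip 59.6
SHIFT [-0.17  6.89  0.34] TURN 2.0
```

>>> play_rows(motion=[[[-0.1,2.8,0.1,0,0,0.8],[-0.1,5.4,0.2,0,0,1.5],[-0.2,6.9,0.3,0,0,2],[-0.2,6.9,0.3,0,0,2]]])

```text
time: 9.2
tool_pos: [507.8, -213.3, 39.9]
tcp_rot: [180.0, -0.0, -5.3]
ft_force: [-0.2, 0.9, -1.9]
finger_gap: 32.6
grip_force: 59.6
```

```bash
python3 go.py 508.2 -213.1 -15 -5.2|sed -n '1p;6p'
python3 - <<'E'
from wr import *
cv2.imwrite("pics/w7.png",wrist()["pixels"][:,:,::-1])
E
```

```text
t 9.2 pos [ 507.8 -213.3   39.9] rot [180.   -0.   -5.3] gap 32.6 grip 59.6
SHIFT [ 0.04 -0.03  5.49] TURN -0.1
```

View pics/w7.png

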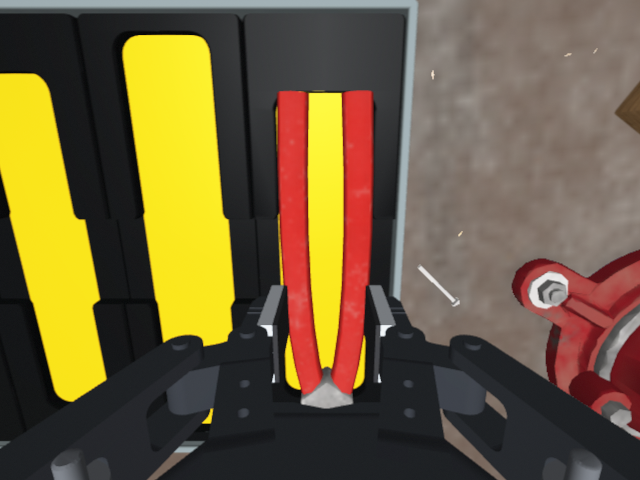

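The pliers sit straight in the jaws above their recess (handles at x 278–372, recess outline 275–370). Lower, slow at the end.

>>> play_rows(motion=[[[0,0,1.5,0,0,0],[0,0,3,0,0,0],[0,0,4.2,0,0,0],[0,0,5,0,0,0],[0,0,5.3,0,0,0]]])

```text
time: 9.75
tool_pos: [506.7, -210.5, -15.2]
tcp_rot: [-179.9, 0.2, -5.2]
ft_force: [-10.1, 6.7, 16.4]
finger_gap: 32.5
grip_force: 62.5
```

>>> play_rows(motion=[[[0,0,0.1,0,0,0],[0,0,0.2,0,0,0],[0,0,0.2,0,0,0]]])

```text
time: 10.05
tool_pos: [508.5, -211.9, -15.0]
tcp_rot: [180.0, -0.1, -5.2]
ft_force: [-0.3, -0.3, -2.5]
finger_gap: 32.3
grip_force: 59.7
```

>>> play_rows(motion=[[[0,0,0.15,0,0,0],[0,0,0.3,0,0,0],[0,0,0.3,0,0,0]]])

```text
time: 10.35
tool_pos: [508.6, -212.0, -15.4]
tcp_rot: [180.0, -0.0, -5.2]
ft_force: [-13.0, 6.0, 25.5]
finger_gap: 32.9
grip_force: 64.3
```

Run:
```python
from wr import *
print(sensors.sense()["tool_pos"])
f=lambda i,u,v,h,k:cv2.resize(i[v-h:v+h,u-h:u+h],(k,k),interpolation=cv2.INTER_CUBIC)[:,:,::-1]
cv2.imwrite("pics/c8.png",np.hstack([f(wrist()["pixels"],320,240,200,400),f(optics.snapshot("side")["pixels"],350,320,90,400)]))
```

```text
[ 508.60111385 -212.02514612  -15.35608221]
```

View pics/c8.png

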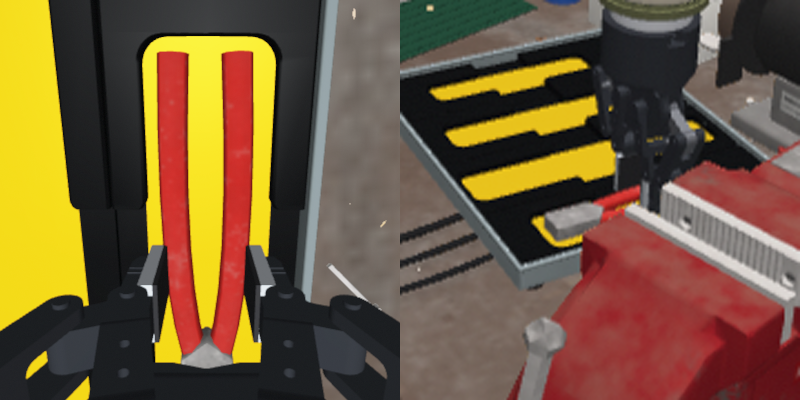

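Pliers rest on the floor inside their recess (handles x 158–252 within 142–277). Back off the press, release, rise.

>>> play_rows(motion=[[[0,0,-0.2,0,0,0],[0,0,-0.2,0,0,0],[0,0,-0.2,0,0,0],[0,0,-0.2,0,0,0],[0,0,-0.3,0,0,0]]], jaw=0.55)

```text
time: 10.95
tool_pos: [507.7, -211.5, -15.8]
tcp_rot: [-180.0, 0.0, -5.2]
ft_force: [0.5, -0.8, -0.5]
finger_gap: 47.0
grip_force: 0.0
```

>>> play_rows(motion=[[[0,0,-1,0,0,0],[0,0,-3,0,0,0],[0,0,-7,0,0,0],[0,0,-11,0,0,0],[0,-1,-15,0,0,0]]])

```text
time: 11.45
tool_pos: [508.6, -202.4, 136.8]
tcp_rot: [180.0, -0.0, -5.3]
ft_force: [1.3, -0.8, 1.2]
finger_gap: 47.1
grip_force: 0.0
```

```bash
python3 go.py 517 283 130 3.5|sed -n '1p;6p'
python3 - <<'E'
from wr import *
s=wrist();a=warp(s,30,640,-120,2,400,500).astype(int)
m=((a[...,0]>140)&(a[...,1]<90)).astype(np.uint8)
m[:, 300:]=0
n,l,st,c=cv2.connectedComponentsWithStats(m)
for i in range(1,n):
    if st[i,4]>300: print(st[i],640-c[i][1]/2,-120-c[i][0]/2)
E
```

```text
t 11.45 pos [ 508.6 -202.4  136.8] rot [180.   -0.   -5.3] gap 47.1 grip 0.0
SHIFT [ -3.61 -48.41   0.68] TURN -8.8
[ 150   89   32  259 4418] 532.2763693979176 -201.1441828881847
[ 180   94   50  256 4914] 530.001628001628 -224.60144485144485
```

Pliers lie well in. To the small spanner.

>>> play_rows(motion=[[[-0.2,-3,0,0,0,-0.5],[-0.5,-7,0,0,0,-1],[-0.8,-11.3,0,0,0,-2],[-1.2,-15.6,0,0,0,-3],[-1.5,-20,0,0,0,-4]]])

```text
time: 12.0
tool_pos: [512.0, 0.3, 135.3]
tcp_rot: [180.0, -0.1, -1.2]
ft_force: [1.1, 0.3, -0.2]
finger_gap: 46.9
grip_force: 0.0
```

>>> play_rows(motion=[[[-0.6,-4.4,0,0,0,-0.8],[-1.2,-8.8,0,0,0,-1.6],[-1.8,-13.2,0.1,0,0,-2.4],[-2.4,-17.6,0.2,0,0,-3.2],[-3,-22,0.3,0,0,-4]]])

```text
time: 12.5
tool_pos: [486.4, 221.3, 132.3]
tcp_rot: [-180.0, -0.1, 2.8]
ft_force: [0.2, -0.2, 0.6]
finger_gap: 47.1
grip_force: 0.0
```

```bash
python3 go.py 517 283 130 3.5|sed -n '1p;6p'
```

```text
t 12.5 pos [486.4 221.3 132.3] rot [-1.8e+02 -1.0e-01  2.8e+00] gap 47.1 grip 0.0
SHIFT [ 3.37 -6.01  0.23] TURN -0.7
```

>>> play_rows(motion=[[[-0.3,-3,-2,0,0,-0.3],[-0.3,-5.5,-4,0,0,-0.6],[-0.3,-6.2,-5,0,0,-0.6],[-0.3,-6.2,-5,0,0,-0.6]]])

```text
time: 12.9
tool_pos: [481.6, 282.4, 183.8]
tcp_rot: [-179.9, -0.2, 3.5]
ft_force: [0.3, 0.5, 0.2]
finger_gap: 46.7
grip_force: 0.0
```

```bash
python3 - <<'E'
from wr import *
for i in range(2):
    s=wrist();rects(s,11,640,400,400,500,"t")
E
python3 go.py 517 283 20 3.5|sed -n '1p;6p'
```

```text
t x 515.1 y 359.8 len 187.6 wid 26.9 yaw 15.1
t x 516.7 y 282.8 len 153.0 wid 22.1 yaw 3.6
t x 515.1 y 359.9 len 187.6 wid 26.8 yaw 15.0
t x 516.7 y 281.4 len 152.8 wid 22.5 yaw 5.1
t 13.0 pos [480.7 280.4 181.2] rot [180.    0.    3.4] gap 46.9 grip 0.0
SHIFT [ 3.64 -0.05 16.12] TURN -0.1
```

>>> play_rows(motion=[[[1.5,-0.1,3,0,0,-0.5],[3.2,-0.2,7,0,0,-0.8],[3.6,-0.2,11,0,0,-0.8],[3.6,-0.2,14.5,0,0,-0.8],[3.6,-0.2,17,0,0,-0.8]]])

```text
time: 13.5
tool_pos: [514.2, 282.3, 7.0]
tcp_rot: [179.9, 0.3, 4.1]
ft_force: [0.2, -0.9, 0.0]
finger_gap: 47.1
grip_force: 0.0
```

```bash
python3 go.py 516.7 282.3 -28 4.2|sed -n '1p;6p'
```

```text
t 13.5 pos [514.2 282.3   7. ] rot [179.9   0.3   4.1] gap 47.1 grip 0.0
SHIFT [0.25 0.02 3.5 ] TURN -0.1
```

>>> play_rows(motion=[[[0,0,0.8,0,0,0],[0,0,1.8,0,0,0],[0,0,2.6,0,0,0],[0,0,3.1,0,0,0],[0,0,3.1,0,0,0]]])

```text
time: 14.0
tool_pos: [516.6, 285.3, -19.3]
tcp_rot: [-180.0, -0.0, 4.2]
ft_force: [-0.9, 0.5, -0.6]
finger_gap: 46.7
grip_force: 0.0
```

>>> play_rows(motion=[[[0,0,0,0,0,0],[0,0,0,0,0,0],[0,0,0,0,0,0],[0,0,0,0,0,0],[0,0,0,0,0,0]]], jaw=0, squeeze=40)

```text
time: 14.5
tool_pos: [516.6, 285.4, -19.2]
tcp_rot: [-180.0, -0.0, 4.2]
ft_force: [0.3, 0.1, 0.4]
finger_gap: 0.0
grip_force: 0.0
```

>>> play_rows(motion=[[[0,0,0,0,0,0],[0,0,0,0,0,0],[0,0,0,0,0,0],[0,0.2,0,0,0,0],[0,0.3,0,0,0,0]]], jaw=0.5)

```text
time: 15.0
tool_pos: [516.7, 282.1, -19.4]
tcp_rot: [180.0, 0.0, 4.2]
ft_force: [-0.7, 0.4, 0.9]
finger_gap: 42.3
grip_force: 0.0
```

>>> play_rows(motion=[[[0,0,0.5,0,0,0],[0,0,1,0,0,0],[0,0,1,0,0,0],[0,0,1,0,0,0]]])

```text
time: 15.4
tool_pos: [516.3, 282.2, -29.9]
tcp_rot: [180.0, 0.0, 4.2]
ft_force: [0.5, -0.0, -0.1]
finger_gap: 43.1
grip_force: 0.0
```

>>> play_rows(motion=[[[0,0,0,0,0,0],[0,0,0,0,0,0],[0,0,0,0,0,0],[0,0,0,0,0,0],[0,0,0,0,0,0]]], jaw=0)

```text
time: 15.9
tool_pos: [517.3, 282.6, -28.9]
tcp_rot: [-180.0, -0.1, 4.2]
ft_force: [-0.1, 0.3, 4.7]
finger_gap: -0.0
grip_force: 1.9
```

Shut tips now rest on the spanner's top, so tip ≈ TCP + 40. Reopen, 6 mm lower.

>>> play_rows(motion=[[[0,0,0,0,0,0],[0,0,0,0,0,0],[0,0,0,0,0,0],[0,0,0,0,0,0]]], jaw=0.5)

```text
time: 16.3
tool_pos: [516.1, 282.1, -29.9]
tcp_rot: [180.0, 0.1, 4.2]
ft_force: [-0.1, -0.9, 0.8]
finger_gap: 42.7
grip_force: 0.0
```

>>> play_rows(motion=[[[0,0,0.3,0,0,0],[0,0,0.6,0,0,0],[0,0,0.6,0,0,0],[0,0,0.6,0,0,0]]])

```text
time: 16.7
tool_pos: [516.4, 282.2, -35.7]
tcp_rot: [180.0, 0.0, 4.2]
ft_force: [-0.9, 0.1, -0.8]
finger_gap: 42.2
grip_force: 0.0
```

>>> play_rows(motion=[[[0,0,0,0,0,0],[0,0,0,0,0,0],[0,0,0,0,0,0],[0,0,0,0,0,0],[0,0,0,0,0,0]]], jaw=0)

```text
time: 17.2
tool_pos: [517.0, 282.5, -35.1]
tcp_rot: [-180.0, -0.0, 4.2]
ft_force: [-0.1, -0.0, 1.9]
finger_gap: 19.0
grip_force: 39.4
```

>>> play_rows(motion=[[[0,0,-0.5,0,0,0],[0,0,-1.5,0,0,0],[0,0,-3.5,0,0,0],[0,0,-6,0,0,0],[0,1,-7.5,0,0,0.5]]], squeeze=60)

```text
time: 17.7
tool_pos: [518.3, 273.3, 42.3]
tcp_rot: [-179.9, -0.1, 3.7]
ft_force: [1.1, 0.0, -0.1]
finger_gap: 18.2
grip_force: 58.7
```

```bash
python3 go.py 530.5 28.5 38 -5.2|sed -n '1p;6p'
```

```text
t 17.7 pos [518.3 273.3  42.3] rot [-1.799e+02 -1.000e-01  3.700e+00] gap 18.2 grip 58.7
SHIFT [-0.39 24.51  0.43] TURN 8.9
```

>>> play_rows(motion=[[[0,2.4,0,0,0,1],[-0.1,5.4,0,0,0,2],[-0.2,8.6,0,0,0,3],[-0.2,11.8,0,0,0,4.2],[-0.2,15,0,0,0,5.4]]])

```text
time: 18.2
tool_pos: [524.9, 120.7, 39.9]
tcp_rot: [180.0, -0.0, -1.8]
ft_force: [0.1, 0.6, -1.6]
finger_gap: 18.6
grip_force: 58.7
```

>>> play_rows(motion=[[[0.3,3,0,0,0,1.2],[0.6,6,0.1,0,0,2.4],[0.8,8.6,0.2,0,0,3.5],[0.8,9.5,0.2,0,0,3.5],[0.8,9.5,0.2,0,0,3.5]]])

```text
time: 18.7
tool_pos: [530.1, 25.9, 37.8]
tcp_rot: [180.0, 0.0, -5.3]
ft_force: [0.2, 0.9, -1.7]
finger_gap: 18.4
grip_force: 58.8
```

```bash
python3 go.py 530.5 28.5 -18 -5.2|sed -n '1p;6p';python3 - <<'E'
from wr import *
s=wrist();cv2.imwrite("pics/w9.png",s["pixels"][:,:,::-1])
E
```

```text
t 18.7 pos [530.1  25.9  37.8] rot [180.    0.   -5.3] gap 18.4 grip 58.8
SHIFT [ 0.02 -0.26  5.58] TURN -0.1
```

View pics/w9.png

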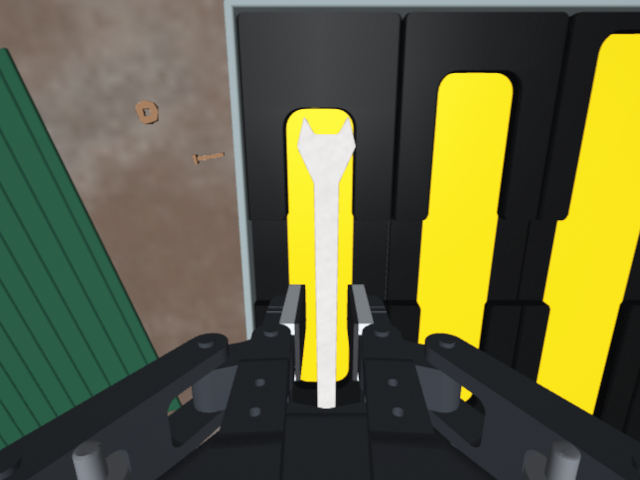

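Small spanner held straight (shaft at column 327, recess centre 320); 2.6 mm correction and lower.

>>> play_rows(motion=[[[0,-0.2,1.2,0,0,0],[0,-0.3,2.8,0,0,0],[0,-0.3,4,0,0,0],[0,-0.3,4.8,0,0,0],[0,-0.3,5.2,0,0,0]]])

```text
time: 19.25
tool_pos: [529.6, 31.0, -15.9]
tcp_rot: [180.0, 0.1, -5.1]
ft_force: [-0.2, -0.8, -1.1]
finger_gap: 18.0
grip_force: 58.8
```

>>> play_rows(motion=[[[0,0,0.15,0,0,0],[0,0,0.3,0,0,0],[0,0,0.4,0,0,0],[0,0,0.4,0,0,0]]])

```text
time: 19.65
tool_pos: [530.9, 30.3, -18.1]
tcp_rot: [-180.0, -0.0, -5.2]
ft_force: [-0.0, -0.5, -0.6]
finger_gap: 18.0
grip_force: 58.8
```

>>> play_rows(motion=[[[0,0.1,0.1,0,0,0],[0,0.1,0.15,0,0,0],[0,0.1,0.15,0,0,0]]])

```text
time: 19.95
tool_pos: [531.0, 29.2, -19.0]
tcp_rot: [-180.0, -0.0, -5.2]
ft_force: [-2.2, 0.8, 4.8]
finger_gap: 18.1
grip_force: 59.5
```

Touching the floor. Release and rise.

>>> play_rows(motion=[[[0,0,0,0,0,0],[0,0,0,0,0,0],[0,0,0,0,0,0],[0,0,0,0,0,0],[0,0,-0.3,0,0,0]]], jaw=0.5)

```text
time: 20.45
tool_pos: [530.0, 29.4, -17.3]
tcp_rot: [180.0, 0.1, -5.2]
ft_force: [0.1, 0.4, 0.1]
finger_gap: 42.7
grip_force: 0.0
```

>>> play_rows(motion=[[[0,0,-1,0,0,0],[0,0,-3,0,0,0],[0,0,-7,0,0,0],[0,0,-11,0,0,0],[-1,0,-15,0,0,0]]])

```text
time: 20.95
tool_pos: [521.0, 30.1, 135.7]
tcp_rot: [-180.0, -0.1, -5.2]
ft_force: [0.2, -0.7, 1.1]
finger_gap: 42.7
grip_force: 0.0
```

```bash
python3 go.py 480 360 150 15|sed -n '1p;6p';python3 - <<'E'
from wr import *
s=wrist();a=warp(s,28,640,100,2,300,500).astype(int)
m=(a.min(2)>150).astype(np.uint8)
n,l,st,c=cv2.connectedComponentsWithStats(m)
for i in range(1,n):
    if st[i,4]>300: print(st[i],640-c[i][1]/2,100-c[i][0]/2)
E
```

```text
t 20.95 pos [521.   30.1 135.7] rot [-1.8e+02 -1.0e-01 -5.2e+00] gap 42.7 grip 0.0
SHIFT [ -7.07 -32.48  -1.43] TURN -20.2
[  27    0   52  491 2938] 525.5112321307012 72.95353982300885
[ 111   66   65  313 6626] 532.1500905523694 28.972683368548147
[249 437  25  24 343] 416.63994169096213 -28.760932944606424
```

Small spanner is in (x 451–607, centroid y 29). To the medium.

>>> play_rows(motion=[[[-0.6,-2.8,-0.2,0,0,-2],[-1.5,-7,-0.4,0,0,-5],[-2.5,-11.3,-0.6,0,0,-8],[-3.4,-15.5,-0.8,0,0,-11],[-4.2,-19.5,-1,0,0,-13]]])

```text
time: 21.5
tool_pos: [496.0, 230.1, 144.3]
tcp_rot: [-180.0, -0.1, 7.9]
ft_force: [0.3, -0.5, -0.0]
finger_gap: 42.9
grip_force: 0.0
```

```bash
python3 go.py 480 360 150 15|sed -n '1p;6p'
```

```text
t 21.5 pos [496.  230.1 144.3] rot [-1.8e+02 -1.0e-01  7.9e+00] gap 42.9 grip 0.0
SHIFT [  0.2  -13.09  -0.57] TURN -7.1
```

>>> play_rows(motion=[[[0.1,-4,-1,0,0,-2],[0.2,-8,-2,0,0,-4.5],[0.2,-12,-3,0,0,-7],[0.2,-13,-3.5,0,0,-7],[0.2,-13,-3.5,0,0,-7]]])

```text
time: 22.0
tool_pos: [480.7, 359.0, 179.6]
tcp_rot: [-180.0, -0.1, 14.9]
ft_force: [-0.7, 0.2, 0.3]
finger_gap: 42.7
grip_force: 0.0
```

```bash
python3 - <<'E'
from wr import *
for i in range(2):
    s=wrist();rects(s,11,640,480,560,560,"t")
E
python3 go.py 515 361 -10 14.5|sed -n '1p;6p'
```

```text
t x 618.3 y 467.5 len 25.0 wid 23.5 yaw 90.0
t x 514.8 y 362.1 len 187.6 wid 27.5 yaw 13.9
t x 473.4 y 433.1 len 235.7 wid 33.2 yaw 15.8
t x 394.8 y 254.9 len 64.7 wid 19.3 yaw 31.0
t x 618.7 y 468.1 len 25.3 wid 23.0 yaw -86.6
t x 514.7 y 362.2 len 187.7 wid 26.9 yaw 14.0
t x 473.1 y 433.2 len 236.2 wid 32.9 yaw 15.8
t x 394.8 y 253.5 len 64.4 wid 19.4 yaw 30.8
t 22.1 pos [480.8 356.5 178.1] rot [180.    0.   14.8] gap 42.8 grip 0.0
SHIFT [ 3.42  0.44 18.81] TURN 0.3
```

>>> play_rows(motion=[[[1.5,0.2,3.5,0,0,0.4],[3,0.4,8,0,0,0.8],[3.4,0.5,12.5,0,0,0.8],[3.4,0.5,16.5,0,0,0.8],[3.4,0.5,18.5,0,0,0.8]]])

```text
time: 22.6
tool_pos: [512.3, 357.0, -12.3]
tcp_rot: [179.9, 0.4, 13.8]
ft_force: [-0.2, 0.3, -0.5]
finger_gap: 42.8
grip_force: 0.0
```

>>> play_rows(motion=[[[0,0,0.5,0,0,0],[0,0,0.8,0,0,0],[0,0,0.8,0,0,0]]])

```text
time: 22.9
tool_pos: [516.0, 360.9, -13.5]
tcp_rot: [-180.0, -0.1, 13.9]
ft_force: [0.6, -1.0, -0.2]
finger_gap: 42.8
grip_force: 0.0
```

```bash
python3 go.py 514.8 361.8 -35 14.2|sed -n '1p;6p'
```

```text
t 22.9 pos [516.  360.9 -13.5] rot [-1.80e+02 -1.00e-01  1.39e+01] gap 42.8 grip 0.0
SHIFT [-0.1  -0.11  2.15] TURN -0.3
```

>>> play_rows(motion=[[[-0.1,-0.1,0.6,0,0,0],[-0.1,-0.1,1.3,0,0,0],[-0.1,-0.1,1.9,0,0,0],[-0.1,-0.1,2.1,0,0,0],[-0.1,-0.1,2.1,0,0,0]]])

```text
time: 23.4
tool_pos: [513.1, 361.7, -36.6]
tcp_rot: [180.0, 0.1, 14.0]
ft_force: [-0.2, 0.5, 0.2]
finger_gap: 42.7
grip_force: 0.0
```

>>> play_rows(motion=[[[0,0,0,0,0,0],[0,0,0,0,0,0],[0,0,0,0,0,0],[0,0,0,0,0,0],[0,0,0,0,0,0]]], jaw=0, squeeze=40)

```text
time: 23.9
tool_pos: [513.9, 362.1, -35.6]
tcp_rot: [-180.0, -0.0, 14.0]
ft_force: [0.3, 0.6, 1.2]
finger_gap: 23.0
grip_force: 39.5
```

>>> play_rows(motion=[[[0,0,-0.5,0,0,0],[0,0,-1.5,0,0,0],[0,0,-3.5,0,0,0],[0,0,-6,0,0,0],[-0.2,1,-7.5,0,0,0.5]]], squeeze=60)

```text
time: 24.4
tool_pos: [514.9, 353.1, 42.0]
tcp_rot: [-179.9, -0.2, 13.6]
ft_force: [0.7, -0.0, -0.1]
finger_gap: 22.2
grip_force: 58.9
```

```bash
python3 go.py 523.1 -52 38 -5.2|sed -n '1p;6p'
```

```text
t 24.4 pos [514.9 353.1  42. ] rot [-179.9   -0.2   13.6] gap 22.2 grip 58.9
SHIFT [-8.7  39.57  0.4 ] TURN 18.8
```

>>> play_rows(motion=[[[-0.6,2.6,0,0,0,1],[-1.3,5.8,0,0,0,2.5],[-2,9.2,0,0,0,4],[-2.8,12.6,0,0,0,6],[-3.5,16,0,0,0,8]]])

```text
time: 24.9
tool_pos: [517.3, 186.7, 39.8]
tcp_rot: [-180.0, -0.0, 5.4]
ft_force: [0.6, -0.2, -0.9]
finger_gap: 22.4
grip_force: 58.9
```

```bash
python3 go.py 523.1 -52 38 -5.2|sed -n '1p;6p'
```

```text
t 24.9 pos [517.3 186.7  39.8] rot [-180.    -0.     5.4] gap 22.4 grip 58.9
SHIFT [-1.68 23.82  0.18] TURN 10.6
```

>>> play_rows(motion=[[[-0.2,3.4,0,0,0,1.5],[-0.5,6.8,0,0,0,3],[-0.7,10.2,0,0,0,4.5],[-1,13.6,0.1,0,0,6],[-1.2,16.8,0.1,0,0,7.5]]])

```text
time: 25.4
tool_pos: [521.5, 18.1, 38.8]
tcp_rot: [180.0, -0.0, -2.1]
ft_force: [0.2, -0.1, -1.1]
finger_gap: 22.2
grip_force: 58.9
```

>>> play_rows(motion=[[[-0.1,3,0,0,0,1.5],[-0.1,5.4,0,0,0,2.8],[0.1,6.5,0,0,0,3.1],[0.1,6.8,0,0,0,3.1],[0.1,6.8,0,0,0,3.1]]])

```text
time: 25.9
tool_pos: [520.4, -48.1, 38.3]
tcp_rot: [-180.0, -0.0, -5.1]
ft_force: [0.8, 0.3, -1.4]
finger_gap: 22.4
grip_force: 58.9
```

```bash
python3 go.py 523.1 -52 -15 -5.2|sed -n '1p;6p'
python3 - <<'E'
from wr import *
s=wrist();p=s["pixels"].astype(int)
w=(p.min(2)>170)[:300]; 
for v in (100,130,160,200,240,270): print(v,np.where(w[v,200:450])[0][[0,-1]]+200 if w[v,200:450].any() else None, [int(i) for i in (lambda y:(y[0],y[-1]))(np.where((p[v,230:420,0]>180)&(p[v,230:420,2]<90))[0]+230)] if ((p[v,230:420,0]>180)&(p[v,230:420,2]<90)).any() else None)
E
```

```text
t 25.9 pos [520.4 -48.1  38.3] rot [-180.    -0.    -5.1] gap 22.4 grip 58.9
SHIFT [0.3  0.36 5.33] TURN 0.1
100 [288 360] [361, 371]
130 [304 345] [294, 370]
160 [310 339] [295, 368]
200 [311 339] [296, 367]
240 [312 338] [295, 367]
270 [200 338] [296, 366]
```

>>> play_rows(motion=[[[0.2,0.2,1.2,0,0,0],[0.2,0.4,2.8,0,0,0],[0.2,0.4,4,0,0,0],[0.2,0.4,5,0,0,0],[0.2,0.4,5.3,0,0,0]]])

```text
time: 26.45
tool_pos: [520.5, -51.9, -16.8]
tcp_rot: [-180.0, 0.2, -5.1]
ft_force: [-0.7, -0.9, -2.0]
finger_gap: 22.3
grip_force: 58.9
```

>>> play_rows(motion=[[[0,0,0.1,0,0,0],[0,0,0.25,0,0,0],[0,0,0.3,0,0,0],[0,0,0.3,0,0,0]]])

```text
time: 26.85
tool_pos: [522.3, -52.7, -17.4]
tcp_rot: [180.0, -0.1, -5.1]
ft_force: [0.3, 0.3, -1.5]
finger_gap: 22.2
grip_force: 58.9
```

>>> play_rows(motion=[[[0,0,0.1,0,0,0],[0,0,0.2,0,0,0],[0,0,0.25,0,0,0],[0,0,0.25,0,0,0]]])

```text
time: 27.25
tool_pos: [522.2, -52.7, -19.5]
tcp_rot: [180.0, -0.0, -5.1]
ft_force: [-3.8, 0.8, 6.7]
finger_gap: 22.0
grip_force: 59.9
```

>>> play_rows(motion=[[[0,0,0,0,0,0],[0,0,0,0,0,0],[0,0,0,0,0,0],[0,0,0,0,0,0],[0,0,-0.3,0,0,0]]], jaw=0.52)

```text
time: 27.75
tool_pos: [521.4, -52.5, -17.8]
tcp_rot: [-180.0, 0.1, -5.1]
ft_force: [-0.5, -0.2, 0.2]
finger_gap: 44.5
grip_force: 0.0
```

>>> play_rows(motion=[[[0,0,-1,0,0,0],[0,0,-3,0,0,0],[0,0,-7,0,0,0],[0,0,-11,0,0,0],[-1,0,-15,0,0,0]]])

```text
time: 28.25
tool_pos: [512.3, -51.8, 135.2]
tcp_rot: [180.0, -0.1, -5.1]
ft_force: [0.7, -0.4, 0.9]
finger_gap: 44.3
grip_force: 0.0
```

```bash
python3 go.py 440 433 185 15|sed -n '1p;6p';python3 - <<'E'
from wr import *
s=wrist();a=warp(s,28,650,20,2,300,500).astype(int)
m=(a.min(2)>150).astype(np.uint8)
n,l,st,c=cv2.connectedComponentsWithStats(m)
for i in range(1,n):
    if st[i,4]>300: print(st[i],650-c[i][1]/2,20-c[i][0]/2)
E
```

```text
t 28.25 pos [512.3 -51.8 135.2] rot [ 1.8e+02 -1.0e-01 -5.1e+00] gap 44.3 grip 0.0
SHIFT [-11.51 -47.64  -4.98] TURN -20.1
[ 111   67   74  382 9385] 525.2451251997869 -53.01731486414491
[  0  90  16  63 497] 594.2032193158954 16.821931589537222
[258 474  26  25 339] 407.9100294985251 -113.26991150442478
```

Medium is in. On to the large.

>>> play_rows(motion=[[[-0.7,-2.8,-0.4,0,0,-1.5],[-1.7,-7,-1,0,0,-3.5],[-2.7,-11.3,-1.5,0,0,-5],[-3.7,-15.6,-2,0,0,-6.5],[-4.7,-19.8,-2.5,0,0,-8]]])

```text
time: 28.8
tool_pos: [482.4, 151.4, 158.9]
tcp_rot: [-180.0, -0.1, 2.9]
ft_force: [0.1, 0.1, -0.4]
finger_gap: 44.4
grip_force: 0.0
```

```bash
python3 go.py 440 433 185 15|sed -n '1p;6p'
```

```text
t 28.8 pos [482.4 151.4 158.9] rot [-1.8e+02 -1.0e-01  2.9e+00] gap 44.4 grip 0.0
SHIFT [ -2.78 -28.34  -2.61] TURN -12.1
```

>>> play_rows(motion=[[[-0.4,-4.2,-0.5,0,0,-2],[-0.8,-8.4,-1,0,0,-4],[-1.2,-12.6,-1.5,0,0,-6],[-1.6,-16.8,-2,0,0,-8],[-2,-21,-2.6,0,0,-10]]])

```text
time: 29.3
tool_pos: [451.5, 360.2, 184.7]
tcp_rot: [-180.0, -0.0, 13.0]
ft_force: [1.3, -0.3, -1.0]
finger_gap: 44.4
grip_force: 0.0
```

>>> play_rows(motion=[[[-0.1,-3.5,0,0,0,-1],[0,-6,0,0,0,-2],[0.3,-6.6,0,0,0,-2],[0.3,-6.6,0,0,0,-2],[0.3,-6.6,0,0,0,-2]]])

```text
time: 29.8
tool_pos: [440.7, 422.5, 183.8]
tcp_rot: [180.0, -0.0, 14.9]
ft_force: [-0.0, -0.0, -0.2]
finger_gap: 44.5
grip_force: 0.0
```

```bash
python3 - <<'E'
from wr import *
for i in range(2):
    s=wrist();rects(s,11,620,540,400,540,"t")
E
python3 go.py 480 437 -10 15.5|sed -n '1p;6p'
```

```text
t x 591.2 y 505.3 len 87.1 wid 72.9 yaw -21.1
t x 478.3 y 435.3 len 224.8 wid 32.8 yaw 16.1
t x 590.8 y 505.5 len 87.3 wid 72.9 yaw -20.6
t x 478.0 y 436.9 len 225.1 wid 32.9 yaw 15.1
t 29.9 pos [440.8 422.2 183.8] rot [180.   -0.   14.8] gap 44.2 grip 0.0
SHIFT [ 4.17 -0.42 19.38] TURN -0.7
```

>>> play_rows(motion=[[[1.5,-0.2,3.5,0,0,-0.3],[3.4,-0.4,8,0,0,-0.7],[4,-0.4,12.5,0,0,-0.7],[4,-0.4,16.5,0,0,-0.7],[4,-0.4,18.8,0,0,-0.7]]])

```text
time: 30.4
tool_pos: [476.5, 434.6, -8.8]
tcp_rot: [179.9, 0.3, 15.5]
ft_force: [-0.4, 0.7, -0.2]
finger_gap: 44.1
grip_force: 0.0
```

>>> play_rows(motion=[[[0,0,0.4,0,0,0],[0,0,0.6,0,0,0],[0,0,0.6,0,0,0]]])

```text
time: 30.7
tool_pos: [479.3, 438.1, -8.3]
tcp_rot: [-179.9, -0.2, 15.6]
ft_force: [0.2, 0.4, 0.1]
finger_gap: 44.8
grip_force: 0.0
```

```bash
python3 go.py 478.2 436.2 -35 15.5|sed -n '1p;6p'
```

```text
t 30.7 pos [479.3 438.1  -8.3] rot [-179.9   -0.2   15.6] gap 44.8 grip 0.0
SHIFT [-0.16  0.15  2.67] TURN 0.1
```

>>> play_rows(motion=[[[-0.1,0.1,0.7,0,0,0],[-0.1,0.1,1.5,0,0,0],[-0.1,0.1,2.3,0,0,0],[-0.1,0.1,2.6,0,0,0],[-0.1,0.1,2.6,0,0,0]]])

```text
time: 31.2
tool_pos: [476.4, 435.8, -37.6]
tcp_rot: [180.0, 0.1, 15.6]
ft_force: [-1.3, -1.1, -0.0]
finger_gap: 44.6
grip_force: 0.0
```

>>> play_rows(motion=[[[0,0,0,0,0,0],[0,0,0,0,0,0],[0,0,0,0,0,0],[0,0,0,0,0,0],[0,0,0,0,0,0]]], jaw=0, squeeze=40)

```text
time: 31.7
tool_pos: [477.4, 436.5, -36.2]
tcp_rot: [-180.0, -0.0, 15.6]
ft_force: [-0.6, -0.7, 0.2]
finger_gap: 28.9
grip_force: 39.6
```

>>> play_rows(motion=[[[0,0,-0.5,0,0,0],[0,0,-1.5,0,0,0],[0,0,-3.5,0,0,0],[0,0,-6,0,0,0],[-0.1,1,-7.5,0,0,0.5]]], squeeze=60)

```text
time: 32.2
tool_pos: [479.8, 427.9, 41.7]
tcp_rot: [-179.9, -0.2, 15.2]
ft_force: [0.0, -0.2, -1.2]
finger_gap: 27.6
grip_force: 59.3
```

```bash
python3 go.py 515.6 -132.6 38 -5.2|sed -n '1p;6p'
```

```text
t 32.2 pos [479.8 427.9  41.7] rot [-179.9   -0.2   15.2] gap 27.6 grip 59.3
SHIFT [-11.19  55.03   0.37] TURN 20.4
```

>>> play_rows(motion=[[[-0.5,2.6,0,0,0,1],[-1.2,5.8,0,0,0,2.5],[-1.9,9.2,0,0,0,4],[-2.6,12.8,0,0,0,5.5],[-3.3,16.4,0,0,0,7]]])

```text
time: 32.7
tool_pos: [489.7, 257.6, 39.0]
tcp_rot: [180.0, -0.0, 8.0]
ft_force: [0.7, 0.0, -1.8]
finger_gap: 27.4
grip_force: 59.3
```

```bash
python3 go.py 515.6 -132.6 38 -5.2|sed -n '1p;6p'
```

```text
t 32.7 pos [489.7 257.6  39. ] rot [180.  -0.   8.] gap 27.4 grip 59.3
SHIFT [-2.89 38.99  0.1 ] TURN 13.2
```

>>> play_rows(motion=[[[-0.3,3.7,0,0,0,1.3],[-0.5,7.4,0,0,0,2.6],[-0.8,11.1,0,0,0,3.9],[-1.1,14.8,0,0,0,5.2],[-1.4,18.5,0,0,0,6.5]]])

```text
time: 33.2
tool_pos: [501.8, 72.3, 39.1]
tcp_rot: [180.0, -0.0, 1.5]
ft_force: [0.4, 0.5, -1.4]
finger_gap: 27.8
grip_force: 59.3
```

```bash
python3 go.py 515.6 -132.6 38 -5.2|sed -n '1p;6p'
```

```text
t 33.2 pos [501.8  72.3  39.1] rot [180.   -0.    1.5] gap 27.8 grip 59.3
SHIFT [ 0.84 20.52  0.11] TURN 6.7
```

>>> play_rows(motion=[[[0.1,3.7,0,0,0,1.3],[0.3,7.4,0,0,0,2.6],[0.4,11.1,0,0,0,3.9],[0.6,14.6,0,0,0,5.2],[0.7,17.5,0,0,0,6.2]]])

```text
time: 33.7
tool_pos: [513.6, -102.9, 39.2]
tcp_rot: [180.0, -0.0, -4.7]
ft_force: [-0.2, -0.2, -1.3]
finger_gap: 27.7
grip_force: 59.3
```

>>> play_rows(motion=[[[0.1,1.8,0,0,0,0.5],[0.1,2.7,0,0,0,0.5],[0.1,2.7,0,0,0,0.5],[0.1,2.7,0,0,0,0.5]]])

```text
time: 34.1
tool_pos: [512.5, -126.8, 38.6]
tcp_rot: [-180.0, 0.0, -5.1]
ft_force: [0.5, -0.8, -1.8]
finger_gap: 27.9
grip_force: 59.4
```

```bash
python3 go.py 515.6 -132.6 -15 -5.2|sed -n '1p;6p'
python3 - <<'E'
from wr import *
s=wrist();p=s["pixels"].astype(int)
for v in (60,100,130,160,200,240,270):
    q=p[v,250:400]; y=np.where((q[:,0]>180)&(q[:,2]<90))[0]+250; w=np.where(q.min(1)>170)[0]+250
    print(v,w[[0,-1]] if len(w) else None,y[[0,-1]] if len(y) else None)
E
```

```text
t 34.1 pos [ 512.5 -126.8   38.6] rot [-180.     0.    -5.1] gap 27.9 grip 59.4
SHIFT [0.36 0.55 5.36] TURN 0.1
60 [283 367] [369 382]
100 [306 344] [292 380]
130 [307 344] [293 379]
160 [307 343] [293 377]
200 [308 343] [294 376]
240 [309 342] [293 376]
270 [310 341] [294 374]
```

>>> play_rows(motion=[[[0.2,0.4,0.8,0,0,0],[0.3,0.6,2.4,0,0,0],[0.3,0.6,4,0,0,0],[0.3,0.6,5,0,0,0],[0.3,0.6,5.3,0,0,0]]])

```text
time: 34.65
tool_pos: [513.9, -132.7, -16.3]
tcp_rot: [-180.0, 0.2, -5.1]
ft_force: [0.1, 0.5, -1.5]
finger_gap: 27.8
grip_force: 59.3
```

>>> play_rows(motion=[[[0,0,0.1,0,0,0],[0,0,0.25,0,0,0],[0,0,0.3,0,0,0],[0,0,0.3,0,0,0]]])

```text
time: 35.05
tool_pos: [515.6, -133.7, -16.9]
tcp_rot: [180.0, -0.1, -5.1]
ft_force: [0.1, -0.2, -0.9]
finger_gap: 28.0
grip_force: 59.3
```

>>> play_rows(motion=[[[0,0,0.1,0,0,0],[0,0,0.2,0,0,0],[0,0,0.3,0,0,0],[0,0,0.35,0,0,0],[0,0,0.35,0,0,0]]])

```text
time: 35.55
tool_pos: [515.3, -133.6, -20.2]
tcp_rot: [180.0, 0.0, -5.1]
ft_force: [-3.8, 1.1, 7.5]
finger_gap: 27.7
grip_force: 60.3
```

>>> play_rows(motion=[[[0,0,0,0,0,0],[0,0,0,0,0,0],[0,0,0,0,0,0],[0,0,0,0,0,0],[0,0,-0.3,0,0,0]]], jaw=0.54)

```text
time: 36.05
tool_pos: [514.8, -133.4, -18.3]
tcp_rot: [-180.0, 0.0, -5.1]
ft_force: [0.1, 0.6, 1.1]
finger_gap: 46.1
grip_force: 0.0
```

>>> play_rows(motion=[[[0,0,-1,0,0,0],[0,0,-4,0,0,0],[-1,0,-8,0,0,0],[-3,0,-12.5,0,0,0],[-6,1,-17,0,0,0]]])

```text
time: 36.55
tool_pos: [457.4, -137.0, 151.0]
tcp_rot: [180.0, -0.1, -5.0]
ft_force: [0.2, -0.6, 0.9]
finger_gap: 46.2
grip_force: 0.0
```

>>> play_rows(motion=[[[-1,0,-4,0,0,0],[-2,0,-8,0,0,0],[-3,0,-10,0,0,0],[-3,0,-10,0,0,0]]])

```text
time: 36.95
tool_pos: [428.7, -135.7, 253.4]
tcp_rot: [179.8, -0.5, -5.1]
ft_force: [0.1, 0.5, 0.1]
finger_gap: 45.9
grip_force: 0.0
```

Run:
```python
from wr import *
s=wrist();cv2.imwrite("pics/w10.png",s["pixels"][:,:,::-1])
rects(s,28,660,100,760,560,"t")
```

```text
t x 453.9 y 5.1 len 372.9 wid 188.7 yaw 42.6
t x 516.2 y -135.0 len 222.6 wid 32.2 yaw -4.1
t x 502.2 y -255.6 len 244.9 wid 5.1 yaw -5.3
t x 522.8 y -54.5 len 186.3 wid 26.6 yaw -4.0
t x 530.3 y 27.0 len 151.6 wid 22.2 yaw -5.1
t x 509.9 y -211.2 len 169.3 wid 36.4 yaw -5.3
```

View pics/w10.png

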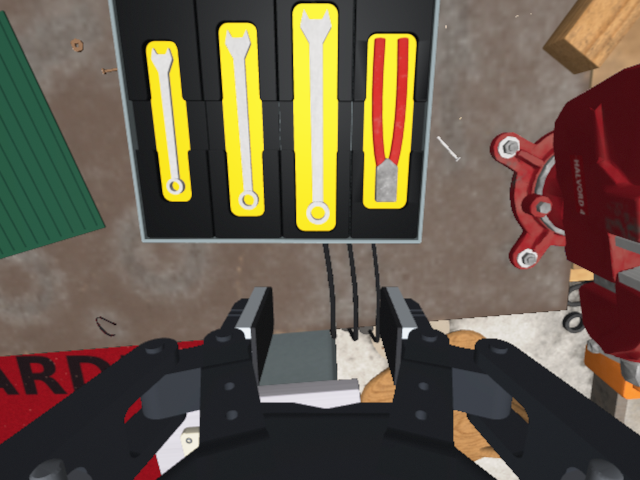

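All four tools lie in their recesses (columns 170, 240, 317, 390), within 3 mm and 1.2°. Handing in.

```bash
python3 -c "
from bench import job
print(job.hand_in())"
```

```text
the job is handed in; nothing more can be done
None
```

All four tools are laid in their own recesses, each about 3 mm or less from the recess middle and about 1° from its direction in the last picture; the bottle and tape were not touched, and the job was handed in after about 37 s of robot time with no verdict returned.

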